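Release a tin from the rocker-gate dispenser

TASK

Let the tin out of its dispenser: with the fingertips, press down the grey paddle at the rear end of the tin dispenser's rocking lever until the gate at the other end lifts clear and the tin rolls down into the catch tray at the front, then let the paddle come up again so that the gate is shut behind it. Do not grasp, lift or touch the tin, keep the spice jar's dispenser shut with the jar in it, and leave the other things on the worktop where they are.

Things in the scene. Friction and masses are not known exactly. Their poses are not given: they have to be found in the camera images.
- tin_dispenser: Fixed white sloping trough holding the tin, lane 78 mm wide (109 mm over the lever). Origin on the worktop under the lane; x to the rear, z up. Floor falls 10 deg to the front, 34 mm high at the gate (x -60 mm); catch tray from there to a lip at x -150, rear wall x 28. Bent-wire rocking lever, pivot x 45, z 70: gate on its front end, press paddle on its rear end.
- tin_paddle (a point): Centre of the top face of the grey ribbed paddle at the rear of the tin dispenser's lever: 50 (lane x) x 62 mm, level at rest, 103 mm above the worktop, at x +130 mm of the dispenser; free above and below. Full press: 45 mm down, 6 mm rearwards; takes 3 to 6 N, springs back.
- tin_lever (a joint): Rocking lever, rad: 0 = at rest, gate shut; grows as the paddle is pressed down; end stop at 0.5. The gate is well clear of the tin from 0.40 (paddle 36 mm down); the tin then needs about 0.6 s to roll into the tray. Sprung back to 0 when let go.
- tin_mid (a point): Centre of the closed food tin (diameter 57 mm, 72 mm long, 0.18 kg), lying on its side across the lane of the tin dispenser against the gate, free to roll. At the start at x = -30 mm, z = 69 mm of the dispenser; in the tray against the lip at about x = -121 mm, z = 53 mm.
- spice_dispenser: Fixed white sloping trough holding the spice jar, lane 112 mm wide (143 mm over the lever). Origin on the worktop under the lane; x to the rear, z up. Floor falls 10 deg to the front, 34 mm high at the gate (x -60 mm); catch tray from there to a lip at x -150, rear wall x 28. Bent-wire rocking lever, pivot x 45, z 70: gate on its front end, press paddle on its rear end. Not to be worked.
- spice_paddle (a point): Centre of the top face of the grey ribbed paddle at the rear of the spice jar dispenser's lever: 50 (lane x) x 62 mm, level at rest, 103 mm above the worktop, at x +130 mm of the dispenser; free above and below. Full press: 45 mm down, 6 mm rearwards; takes 3 to 6 N, springs back. Leave it alone.
- spice_lever (a joint): Rocking lever, rad: 0 = at rest, gate shut; grows as the paddle is pressed down; end stop at 0.5. Must stay shut. Sprung back to 0 when let go.
- spice_jar_mid (a point): Centre of the slim spice jar with screw cap (diameter 45 mm, 105 mm long) lying across the lane of the wider dispenser behind its gate; stays there.
- pepper_shaker: Bystander: shaker with a grey dome top, diameter 44 mm, 90 mm high, upright on the worktop; origin at the centre of its underside.
- flat_tin: Bystander: flat wide tin, diameter 86 mm, 40 mm high; origin at the centre of its underside.
- coffee_jar: Bystander: round jar with a lid, diameter 65 mm, 125 mm high, behind the dispensers; origin at the centre of its underside.
- tin: The same tin; origin at the centre of one end face, z along its axis.
Mind the look-alikes: they are no part of the job. Leave any yellow look-alike of the part that bears spice_jar_mid alone.

How it is judged:
On the way, in this order (a step that is already met when the one before it is completed fails the run):
1. the fingers press the tin lever's rear paddle and its gate begins to lift (value of joint tin_lever above 0.15 rad and contact force between the fingers and tin_dispenser above 0.5 N and x of the grasp point in the frame of tin_dispenser above 0.07 m), for 0.05 s.
2. the tin has rolled past the gate into the catch tray (x of tin_mid in the frame of tin_dispenser between -0.15 and -0.1 m and y of tin_mid in the frame of tin_dispenser between -0.03 and 0.03 m and z of tin_mid in the frame of tin_dispenser below 0.065 m), for 0.2 s.
At the end, for the whole second after the job is handed in: Tin at rest in its dispenser's tray (centre 100 to 150 mm before the dispenser's origin, between the walls, at most 65 mm high); tin lever within 0.06 rad of shut; spice lever within 0.06 rad of shut, jar still behind its gate; bystanders within 20 mm of where they stood (all of step 2 and linear speed of tin below 0.03 m/s and value of joint each of tin_lever, spice_lever below 0.06 rad and x of spice_jar_mid in the frame of spice_dispenser between -0.05 and 0.02 m and distance of each of pepper_shaker, flat_tin, coffee_jar from where it was at the start of the episode below 0.02 m); the robot touches nothing.
It fails at once if the robot touches the tin (contact force between any of the fingers, the arm and tin above 1 N).
It fails at once if the tin is lifted (height (world z) of tin_mid above 0.1 m).
It fails at once if the spice dispenser's gate is opened (value of joint spice_lever above 0.12 rad).
It fails at once if the spice jar is disturbed (distance of spice_jar_mid from where it was at the start of the episode above 0.025 m).
It fails at once if a bystander is disturbed (distance of any of pepper_shaker, flat_tin, coffee_jar from where it was at the start of the episode above 0.02 m).
It also fails if it takes over 32 s, if anything falls off the work surface, if the arm or the gripper's body presses on something with over 40 N, if the wrist force passes 120 N, or if a joint passes its speed limit or range.

ROBOT

A 7-joint arm with a two-finger parallel gripper is mounted at the origin on a cart in front of the work surface, level with it; the furniture and walls round the work are solid. World frame = base frame: x ahead of the robot, y to its left, z up, the work surface at z = 0. Lengths are in m, angles in rad, forces in N, time in s.
With the tool pointing down it reaches from about 0.425 to 1.025 m from the base axis. Payload 9.4 kg.
Tool frame: the origin (TCP) lies on the centre line of the jaws, within the pads' length; the fingertips stand 14 mm ahead of it and the grasp point (between the pads) lies 5 mm behind it; z points along the fingers, y is the direction in which the jaws open and shut (so a half turn about z gives the same grasp; the last joint's range is limited). The gripper opens to 93 mm and grips with 3 to 60 N. Pads are 15 mm wide; open, the fingers measure 128 mm over their backs; the gripper's body (75 mm by 188 mm) begins 65 mm behind the grasp point.
Start: joints at [-1.308, 0.599, -0.003, 1.599, 0.002, 0.943, -0.08], TCP at [0.242, 0.684, 0.233] pointing down, gripper open.
Joint ranges: [-2.57, 2.57], [-0.35, 1.97], [-1.29, 1.29], [0.11, 2.56], [-1.05, 4.19], [0.11, 1.86], [-2.63, 2.63]. Speed limits (rad/s): [2.22, 2.22, 3.01, 3.01, 3.14, 3.14, 3.14].

INTERFACE

Orientations are given as [roll, pitch, yaw] about the fixed x, y, z axes, in that order (R = Rz(yaw) Ry(pitch) Rx(roll)).
In Python, from plant import status, cams, manip gives the robot as it stands. The module is installed in compiled form; this text tells all that it offers.
- The arm moves only by the tool jog_arm, never from a script. Its argument "steps" is a list of rows, each an object with "jaw": the opening, from 0 (shut) to 1 (fully open); "offset": the shift along the tool's x, y, z in cm, a list of three; "spin": the turn about the tool's z in rad. In form: [{"jaw": jaw, "offset": [tx, ty, tz], "spin": spin}, ...]. A call has 1 to 5 rows; each row is the pose to reach, as a shift and turn from the pose commanded when the call began, along the tool's axes at that moment; what a row does not reach only later rows make up. A row lasts 1/12 s, in which the tool goes at most 41.7 mm and 7.16 degrees, less where a joint would pass 70% of its speed; a pose out of reach is approached as far as the arm can. A call with a gripper value outside its range is refused whole. The fingers move at their own pace and stop on an object; "force" is the grip in N (left out, the last holds). Time passes only in rows, so rows that repeat a pose let the fingers close. It gives the time, the measured TCP pose, the force and the opening at its end, in the units of the state.
- status.read_state(): the state, without advancing time (a new reading comes with each control period).
- cams.grab_frame(name): name is "scene" or "top"; returns a dict with "color" (420x560x3 uint8, red, green, blue), "depth" (420x560 float32, m along the optical axis (not along the pixel's ray), 0 where there is no reading), "intrinsics" (3x3 intrinsics, pixels), "eye" and "attitude" of the camera in the world. Camera axes: x right, y down, z forward; pixel columns grow to the right and rows downward; lengths in m; the calibration is good to about 2 mm. A picture is of the moment at which its call begins.
- manip.close_job(): hands the job in, once; it reports no verdict.
The state is a dict: "clock": time; "joint_positions": joint angles; "joint_velocities": joint speeds; "tau": joint torques, N m; "position": TCP position; "orientation": TCP orientation; "wrist_force": force on the tool from outside, world axes, zero at the start; "ft_torque": the same for the moment, N m; "opening": finger opening in m.
Only numpy, scipy, OpenCV 4.12 (cv2) and the standard library are available. Lean on these libraries where they do the work, as an engineer would, in place of code of your own. Each camera call takes 0.05 s, during which the arm holds its last target.

## Working session

There is one attempt and no reset: what is moved stays moved. The work goes in short steps, Python scripts to look and compute and a tool call to move; the robot and the scene stay as the last step left them, time stands still between calls to the robot, and variables do not carry over. Pictures are saved under pics/ and viewed, and the job is handed in when it is done.

Besides the shell and the picture viewer there is one more tool, called after "Request:" as name(argument=value, ...), one argument or row to a line, values as JSON. jog_arm: Moves the arm, as the interface text tells. Its arguments: {"type":"object","properties":{"steps":{"type":"array","items":{"type":"object","properties":{"jaw":{"type":"number"},"offset":{"type":"array","items":{"type":"number"}},"spin":{"type":"number"}}}},"force":{"type":"number"}},"required":["steps"]}

```bash
mkdir -p pics
python3 - <<'E'
from plant import status,cams
import cv2,numpy as np
s=status.read_state();print({k:np.round(v,3).tolist() for k,v in s.items()})
for n in("scene","top"):
    f=cams.grab_frame(n);np.savez(f"{n}0.npz",**f)
    cv2.imwrite(f"pics/{n}0.png",f["color"][:,:,::-1]);print(n,f["eye"],f["attitude"],f["intrinsics"])
E
```

```text
{'clock': 0.0, 'joint_positions': [-1.308, 0.6, -0.003, 1.6, 0.002, 0.943, -0.08], 'joint_velocities': [-0.0, 0.0, 0.001, 0.001, -0.0, 0.002, -0.0], 'tau': [0.001, -76.507, 1.498, -25.235, -0.052, 0.017, 0.0], 'position': [0.241, 0.683, 0.232], 'orientation': [-3.14, 0.0, 2.802], 'wrist_force': [-0.032, 1.25, -0.355], 'ft_torque': [0.027, 0.02, 0.012], 'opening': 0.093}
scene [0.56480727 0.73597141 1.08796553] [-2.47393282 -0.00703845  3.11094076] [[410.41229405   0.         283.47277476]
 [  0.         410.41229405 206.94623186]
 [  0.           0.           1.        ]]
top [ 0.28846349 -0.04570243  1.5819449 ] [-2.96265778  0.01615742 -1.55419991] [[525.53607351   0.         280.12752603]
 [  0.         525.53607351 212.08097356]
 [  0.           0.           1.        ]]
```

View pics/scene0.png

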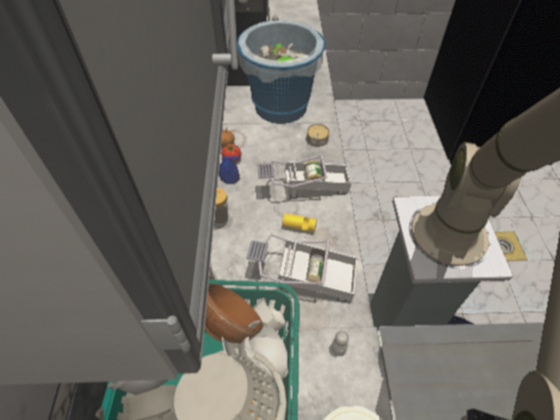

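View pics/top0.png

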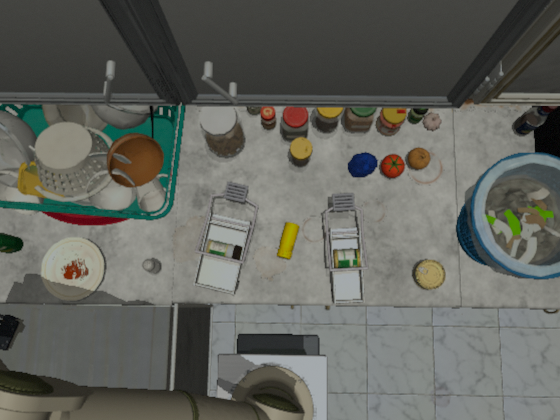

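```bash
cat > h.py <<'E'
import numpy as np,cv2
from scipy.spatial.transform import Rotation as R
def load(n): return dict(np.load(n))
def ray(f,u,v,z):
    K=f["intrinsics"];d=R.from_euler('xyz',f["attitude"]).apply(np.linalg.solve(K,[u,v,1.]));e=f["eye"]
    return e+d*(z-e[2])/d[2]
def proj(f,p):
    c=R.from_euler('xyz',f["attitude"]).inv().apply(np.array(p)-f["eye"]);q=f["intrinsics"]@c;return q[:2]/q[2]
def cloud(f):
    v,u=np.mgrid[:420,:560];K=f["intrinsics"];d=f["depth"]
    c=np.stack([(u-K[0,2])/K[0,0]*d,(v-K[1,2])/K[1,1]*d,d],-1)
    return R.from_euler('xyz',f["attitude"]).apply(c.reshape(-1,3)).reshape(420,560,3)+f["eye"]
E
python3 - <<'E'
from h import *
f=load("top0.npz")
i=f["color"][170:310,180:380,::-1];cv2.imwrite("pics/crop.png",cv2.resize(i,None,fx=4,fy=4,interpolation=cv2.INTER_CUBIC))
i=load("scene0.npz")["color"][150:310,210:370,::-1];cv2.imwrite("pics/crops.png",cv2.resize(i,None,fx=3.7,fy=3.7,interpolation=cv2.INTER_CUBIC))
for uv in[(343,202),(346,258),(236,190)]:print(uv,ray(f,*uv,.103))
P=cloud(f)
for n in [(185,220,325,362),(175,205,222,252)]:
  a,b,c,d=n;q=P[a:b,c:d].reshape(-1,3);m=(q[:,2]>.093)&(q[:,2]<.112)
  q=q[m];print(len(q),np.median(q,0),q.min(0),q.max(0),cv2.minAreaRect(q[:,:2].astype(np.float32)*1000))
print(np.round(P[195:212:3,330:360:4,2],3))
E
```

```text
(343, 202) [ 0.58736525 -0.19698707  0.103     ]
(346, 258) [ 0.42698385 -0.20465371  0.103     ]
(236, 190) [0.61857229 0.11106908 0.103     ]
406 [ 0.58440306 -0.19922865  0.10370371] [ 0.54464931 -0.24943338  0.0930287 ] [ 0.61500488 -0.14590321  0.1111978 ] ((582.1549072265625, -194.46585083007812), (62.53042984008789, 105.17618560791016), 7.487409591674805)
384 [0.61154102 0.11053939 0.10425928] [0.58134548 0.06688898 0.09472211] [0.64293259 0.15149845 0.11150849] ((611.7489624023438, 105.46728515625), (88.05288696289062, 51.08546829223633), 78.07917785644531)
[[ 0.003  0.106  0.1    0.098  0.099  0.104 -0.    -0.004]
 [ 0.     0.1    0.099  0.108  0.106  0.107  0.001 -0.003]
 [-0.     0.101  0.105  0.106  0.103  0.105  0.101  0.006]
 [-0.001  0.108  0.107  0.101  0.107  0.1    0.103 -0.004]
 [-0.001  0.106  0.108  0.105  0.1    0.105  0.108  0.097]
 [ 0.099  0.104  0.103  0.101  0.11   0.103  0.003 -0.001]]
```

View pics/crop.png

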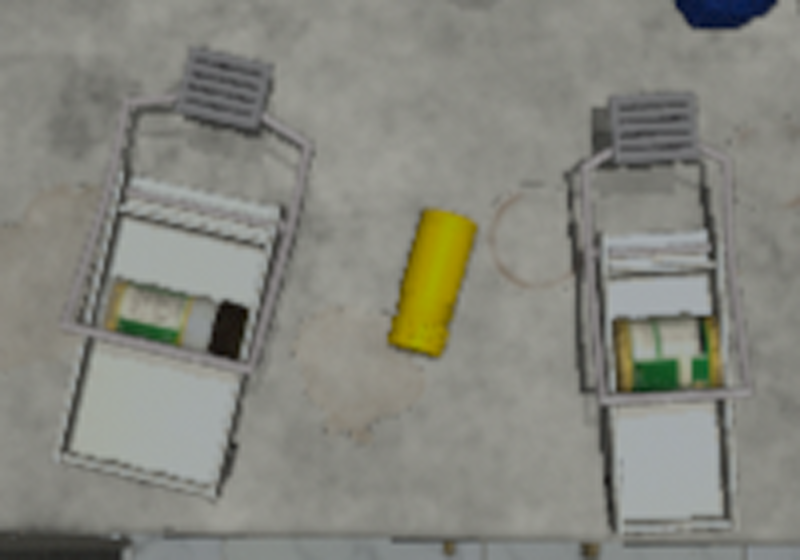

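View pics/crops.png

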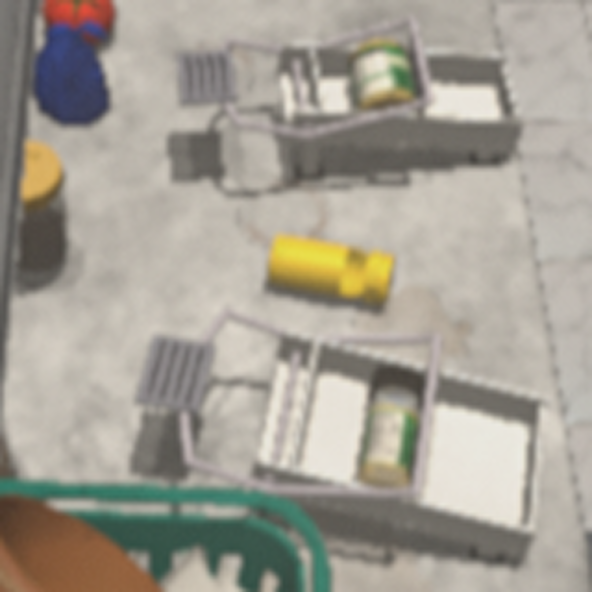

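Run:
```python
from h import *
t=load("top0.npz");s=load("scene0.npz")
print("paddle top",ray(t,343.25,202,.103),"scene",ray(s,266,170.8,.103))
for uv in [(343.25,202),(347,302)]:pass
# lip front top corners/mid crop(676,528); rear-wall mid crop (660,240)
K=[(343.25,202,.103),(347.2,258.3,.095)]
a=ray(t,*K[0]);b=ray(t,*K[1]);d=a-b;print("axis yaw",np.arctan2(d[1],d[0]),np.hypot(*d[:2]))
# trough walls: left edge crop (603,235)->(612,400); right (712,235)->(722,400)
# gate bar ends crop (604,402)-(747,392)
g1=ray(t,180+604/4,170+402/4,.1);g2=ray(t,180+747/4,170+392/4,.1);e=g1-g2;print("gate",g1,g2,np.arctan2(-e[0],e[1]),np.hypot(*e[:2]))
P=[cloud(t),cloud(s)]
Q=np.vstack([p[f["depth"]>0] for p,f in zip(P,(t,s))])
for x0 in np.arange(.25,.95,.1):
  r=[]
  for y0 in np.arange(.8,-.41,-.1):
    m=(abs(Q[:,0]-x0)<.05)&(abs(Q[:,1]-y0)<.05)
    z=Q[m,2];r.append(f"{np.percentile(z,98) if len(z)>5 else -9:.2f}")
  print(round(x0,2),r)
```

```text
paddle top [ 0.58737479 -0.19770182  0.103     ] scene [ 0.58679254 -0.19255408  0.103     ]
axis yaw 0.06963281639773218 0.160828243315663
gate [ 0.3915445  -0.16278451  0.1       ] [ 0.40008079 -0.26289252  0.1       ] 0.08506503885247656 0.10047129872618447
0.25 ['0.01', '0.62', '0.65', '0.68', '0.01', '0.01', '0.00', '-0.00', '0.00', '0.00', '-0.00', '0.00', '-0.00']
0.35 ['0.01', '0.03', '0.03', '0.02', '0.09', '0.04', '0.06', '0.07', '0.01', '0.01', '0.11', '0.07', '0.04']
0.45 ['0.13', '0.03', '0.03', '0.02', '0.09', '0.04', '0.11', '0.11', '0.05', '0.04', '0.10', '0.10', '0.04']
0.55 ['0.15', '0.26', '0.28', '0.29', '0.23', '0.21', '0.09', '0.11', '0.05', '0.08', '0.11', '0.08', '0.01']
0.65 ['0.20', '0.28', '1.03', '0.99', '0.93', '1.00', '1.02', '1.02', '1.01', '1.02', '1.02', '1.02', '1.00']
0.75 ['0.22', '0.36', '0.89', '0.30', '0.32', '0.32', '0.21', '0.21', '0.12', '0.13', '0.07', '0.10', '0.07']
0.85 ['0.13', '0.07', '0.71', '0.25', '0.23', '0.22', '0.21', '0.21', '0.14', '0.16', '0.16', '0.15', '0.12']
```

Candidates: the left dispenser (paddle at 236,190 in top) is wide and holds a slim capped jar, so it is the spice one. The right one (paddle at 343,202) is narrow and a fat tin fills its lane, so it is the tin dispenser. The yellow cylinder at (288,240) is a look-alike and I'll leave it. The crop confirms this. The paddle is at about (0.587, -0.195, 0.103), within 5 mm across the two views, and the lane yaw is about 0.08.

Request:
jog_arm(
  steps=[
    {"jaw":0,"offset":[-2.6,-3.0,0],"spin":0},
    {"jaw":0,"offset":[-5.2,-6.0,0],"spin":0},
    {"jaw":0,"offset":[-7.8,-9.0,0],"spin":0},
    {"jaw":0,"offset":[-10.4,-12.0,0],"spin":0},
    {"jaw":0,"offset":[-13.0,-15.0,0],"spin":0},
  ],
  force=20,
)

```text
clock: 0.52
position: [0.3145, 0.4968, 0.2323]
orientation: [-3.141, 0.0, 2.802]
wrist_force: [1.2, -0.8, -0.1]
opening: 0.0641
```

Run:
```python
from h import *
t=load("top0.npz");s=load("scene0.npz")
for f in(t,s):
  Q=cloud(f)[f["depth"]>0];m=(Q[:,0]>.5)&(Q[:,0]<.8)&(Q[:,1]<.2)&(Q[:,1]>-.5)&(Q[:,2]>.3);q=Q[m];print(q.min(0) if len(q) else 0)
  if len(q): print(np.percentile(q,[1,5],axis=0))
```

```text
[ 0.60709301 -0.49846337  0.70046849]
[[ 0.63204701 -0.45435221  0.71155388]
 [ 0.63392178 -0.39535035  0.73148426]]
[ 0.63337058 -0.02037234  0.70786669]
[[6.33569774e-01 1.56672638e-06 7.09468596e-01]
 [6.33795757e-01 2.76053934e-02 7.19747859e-01]]
```

Request:
jog_arm(
  steps=[
    {"jaw":0,"offset":[-2.6,-3.0,0],"spin":0},
    {"jaw":0,"offset":[-5.2,-6.0,0],"spin":0},
    {"jaw":0,"offset":[-7.8,-9.0,0],"spin":0},
    {"jaw":0,"offset":[-10.4,-12.0,0],"spin":0},
    {"jaw":0,"offset":[-13.0,-15.0,0],"spin":0},
  ],
)

```text
clock: 0.93
position: [0.387, 0.3121, 0.2326]
orientation: [-3.141, -0.0, 2.802]
wrist_force: [0.9, 0.5, -0.6]
opening: 0.031
```

Request:
jog_arm(
  steps=[
    {"jaw":0,"offset":[-2.6,-3.0,0],"spin":0},
    {"jaw":0,"offset":[-5.2,-6.0,0],"spin":0},
    {"jaw":0,"offset":[-7.8,-9.0,0],"spin":0},
    {"jaw":0,"offset":[-10.4,-12.0,0],"spin":0},
    {"jaw":0,"offset":[-13.0,-15.0,0],"spin":0},
  ],
)

```text
clock: 1.35
position: [0.4596, 0.1274, 0.2327]
orientation: [3.142, -0.0, 2.802]
wrist_force: [0.0, 0.8, -0.3]
opening: 0.0009
```

Request:
jog_arm(
  steps=[
    {"jaw":0,"offset":[-2.6,-3.0,0],"spin":0},
    {"jaw":0,"offset":[-5.2,-6.0,0],"spin":0},
    {"jaw":0,"offset":[-7.8,-9.0,0],"spin":0},
    {"jaw":0,"offset":[-10.4,-12.0,0],"spin":0},
    {"jaw":0,"offset":[-13.0,-15.0,0],"spin":0},
  ],
)

```text
clock: 1.77
position: [0.5322, -0.0574, 0.2326]
orientation: [3.142, -0.0, 2.802]
wrist_force: [0.1, 0.8, 0.1]
opening: 0.0005
```

Request:
jog_arm(
  steps=[
    {"jaw":0,"offset":[-2.4,-2.8,0],"spin":-0.1},
    {"jaw":0,"offset":[-4.8,-5.6,0],"spin":-0.2},
    {"jaw":0,"offset":[-7.2,-8.4,0],"spin":-0.3},
    {"jaw":0,"offset":[-9.8,-11.4,0],"spin":-0.4},
    {"jaw":0,"offset":[-9.8,-11.4,0],"spin":-0.42},
  ],
)

```text
clock: 2.18
position: [0.5873, -0.2046, 0.2322]
orientation: [-3.137, 0.001, -3.064]
wrist_force: [0.6, -0.4, 0.4]
opening: 0.0003
```

Request:
jog_arm(
  steps=[
    {"jaw":0,"offset":[0,0,0],"spin":0},
    {"jaw":0,"offset":[0,0,0],"spin":0},
  ],
)

```text
clock: 2.35
position: [0.5858, -0.1953, 0.2321]
orientation: [3.141, -0.001, -3.063]
wrist_force: [-0.6, 0.6, 0.6]
opening: 0.0006
```

Run:
```python
from plant import status,cams
import cv2,numpy as np
for n in("scene","top"):
    f=cams.grab_frame(n);np.savez(f"{n}1.npz",**f)
    c=f["color"][:,:,::-1]; c=c[120:320,180:420] if n=="top" else c[120:320,200:440]
    cv2.imwrite(f"pics/{n}1.png",cv2.resize(c,None,fx=3,fy=3,interpolation=cv2.INTER_CUBIC))
s=status.read_state();print({k:np.round(v,4).tolist() for k,v in s.items()})
```

```text
{'clock': 2.45, 'joint_positions': [0.2385, 0.4694, -0.0151, 1.8548, 0.0086, 0.8182, 1.8708], 'joint_velocities': [-0.0104, -0.0057, 0.002, -0.0014, 0.0033, 0.0009, 0.0072], 'tau': [1.1066, -63.3512, 1.475, -22.8179, 0.0714, 0.0666, -0.004], 'position': [0.5861, -0.194, 0.2325], 'orientation': [3.1408, -0.0005, -3.0608], 'wrist_force': [-0.3415, 0.2747, -0.3209], 'ft_torque': [0.0253, -0.0328, -0.0222], 'opening': 0.0003}
```

View pics/scene1.png

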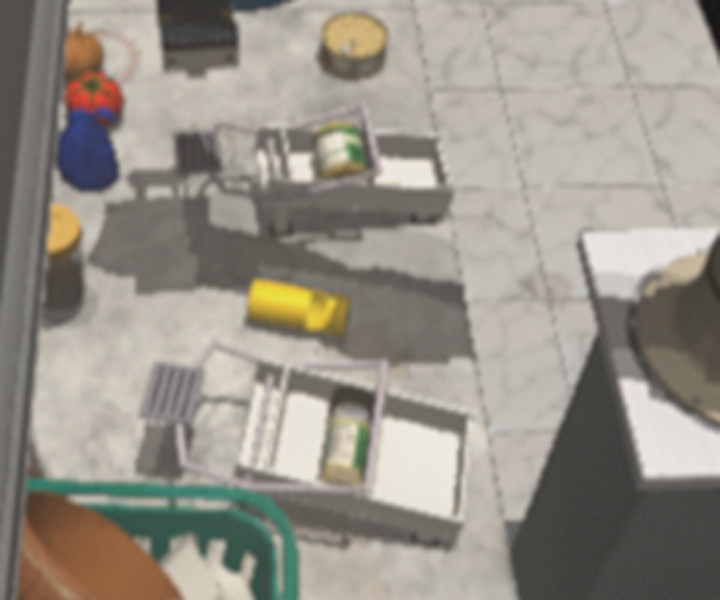

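View pics/top1.png

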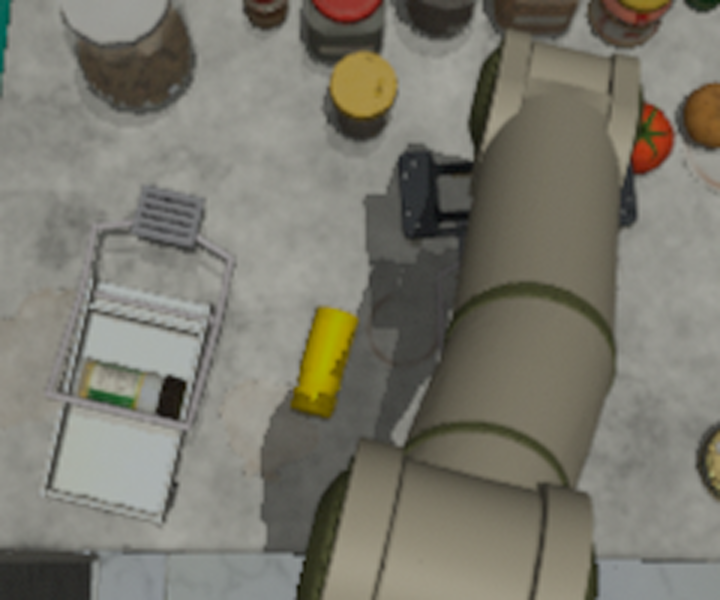

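The view shows the paddle directly under the closed fingertips, and the spice side is untouched. I'll descend now.

Request:
jog_arm(
  steps=[
    {"jaw":0,"offset":[-0.1,0,3],"spin":0},
    {"jaw":0,"offset":[-0.2,0,6],"spin":0},
    {"jaw":0,"offset":[-0.2,0,9],"spin":0},
    {"jaw":0,"offset":[-0.2,0,10],"spin":0},
    {"jaw":0,"offset":[-0.2,0,10],"spin":0},
  ],
)

```text
clock: 2.87
position: [0.587, -0.1936, 0.1305]
orientation: [3.14, -0.004, -3.06]
wrist_force: [-0.5, -0.4, 1.3]
opening: 0.0003
```

Run:
```python
from h import *
from plant import status,cams
s=status.read_state();print(s["position"],s["wrist_force"])
f=cams.grab_frame("scene");np.savez("scene2.npz",**f)
cv2.imwrite("pics/scene2.png",cv2.resize(f["color"][110:230,220:380,::-1],None,fx=5,fy=5,interpolation=cv2.INTER_CUBIC))
p=np.array(s["position"]);print((proj(f,p-[0,0,.014])-[220,110])*5)
```

```text
[ 0.58703373 -0.19358912  0.13051387] [-0.49343845 -0.41303939  1.3290143 ]
[229.07562987 288.57435348]
```

View pics/scene2.png

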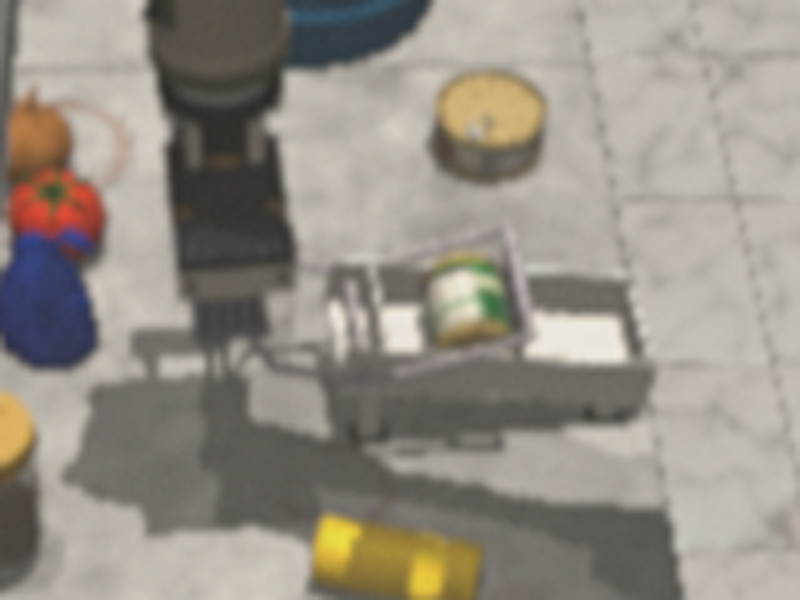

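The fingers are above the tin paddle, with the tips about 13 mm over it. The gate is still shut and the tin is behind it. Next I'll press.

Request:
jog_arm(
  steps=[
    {"jaw":0,"offset":[0,0,1.4],"spin":0},
    {"jaw":0,"offset":[-0.1,0,2.4],"spin":0},
    {"jaw":0,"offset":[-0.2,0,3.4],"spin":0},
    {"jaw":0,"offset":[-0.3,0,4.4],"spin":0},
    {"jaw":0,"offset":[-0.4,0,5.5],"spin":0},
  ],
)

```text
clock: 3.33
position: [0.5961, -0.1949, 0.08]
orientation: [-3.14, 0.007, -3.061]
wrist_force: [2.4, 0.7, 5.4]
opening: 0.0005
```

Request:
jog_arm(
  steps=[
    {"jaw":0,"offset":[0,0,0],"spin":0},
    {"jaw":0,"offset":[0,0,0],"spin":0},
    {"jaw":0,"offset":[0,0,0],"spin":0},
    {"jaw":0,"offset":[0,0,0],"spin":0},
    {"jaw":0,"offset":[0,0,0],"spin":0},
  ],
)

```text
clock: 3.75
position: [0.5956, -0.1949, 0.0798]
orientation: [-3.14, 0.006, -3.061]
wrist_force: [5.4, 1.1, 4.0]
opening: 0.0005
```

Request:
jog_arm(
  steps=[
    {"jaw":0,"offset":[0,0,0],"spin":0},
    {"jaw":0,"offset":[0,0,0],"spin":0},
    {"jaw":0,"offset":[0,0,0],"spin":0},
    {"jaw":0,"offset":[0,0,0],"spin":0},
    {"jaw":0,"offset":[0,0,0],"spin":0},
  ],
)

```text
clock: 4.17
position: [0.5957, -0.1949, 0.0799]
orientation: [-3.14, 0.007, -3.061]
wrist_force: [6.1, 2.5, 4.5]
opening: 0.0005
```

Run:
```python
from h import *
from plant import status,cams
s=status.read_state();print(s["position"],s["wrist_force"])
f=cams.grab_frame("scene")
cv2.imwrite("pics/scene3.png",cv2.resize(f["color"][110:230,220:380,::-1],None,fx=5,fy=5,interpolation=cv2.INTER_CUBIC))
```

```text
[ 0.59567984 -0.19487804  0.07992276] [6.06094909 2.47026732 4.45311449]
```

View pics/scene3.png

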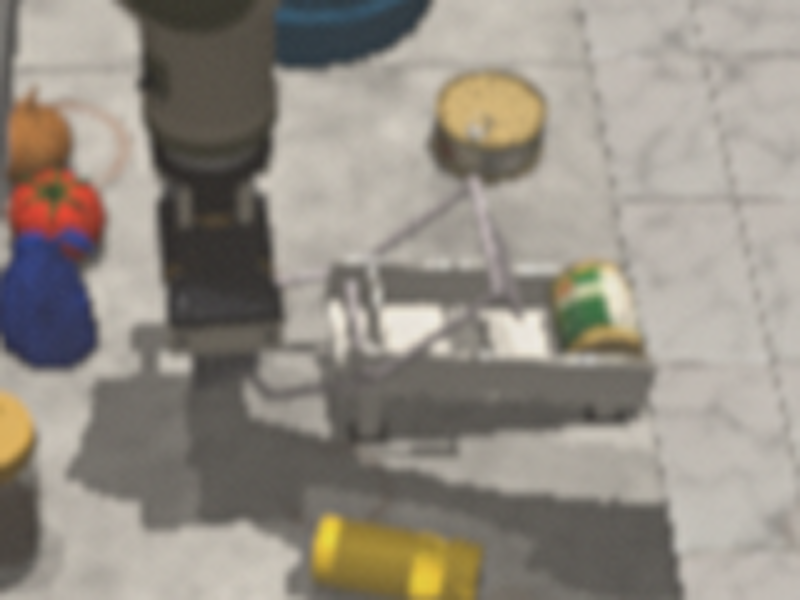

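The tin is in the tray against the lip (crop 600,310) and the gate is raised. I'll let the paddle come up at a moderate speed.

Request:
jog_arm(
  steps=[
    {"jaw":0,"offset":[0.1,0,-1.0],"spin":0},
    {"jaw":0,"offset":[0.2,0,-2.0],"spin":0},
    {"jaw":0,"offset":[0.3,0,-3.0],"spin":0},
    {"jaw":0,"offset":[0.4,0,-4.0],"spin":0},
    {"jaw":0,"offset":[0.4,0,-5.0],"spin":0},
  ],
)

```text
clock: 4.63
position: [0.5873, -0.1956, 0.1287]
orientation: [3.142, -0.001, -3.062]
wrist_force: [-0.1, -0.3, -0.6]
opening: 0.0007
```

Request:
jog_arm(
  steps=[
    {"jaw":0,"offset":[0,0,-2],"spin":0},
    {"jaw":0,"offset":[0,0,-5],"spin":0},
    {"jaw":0,"offset":[0,0,-8],"spin":0},
    {"jaw":0,"offset":[0,0,-11],"spin":0},
    {"jaw":0,"offset":[0,0,-11],"spin":0},
  ],
)

```text
clock: 5.05
position: [0.5899, -0.1965, 0.2436]
orientation: [-3.139, 0.007, -3.062]
wrist_force: [1.1, -0.8, -0.2]
opening: 0.0008
```

Request:
jog_arm(
  steps=[
    {"jaw":0,"offset":[0,0,0],"spin":0},
    {"jaw":0,"offset":[0,0,0],"spin":0},
    {"jaw":0,"offset":[0,0,0],"spin":0},
    {"jaw":0,"offset":[0,0,0],"spin":0},
    {"jaw":0,"offset":[0,0,0],"spin":0},
  ],
)

```text
clock: 5.47
position: [0.5878, -0.1953, 0.2365]
orientation: [3.141, -0.002, -3.061]
wrist_force: [-1.1, -0.3, -0.3]
opening: 0.0005
```

Run:
```python
from h import *
from plant import status,cams
s=status.read_state();print(s["clock"],s["position"],s["wrist_force"])
f=cams.grab_frame("scene")
cv2.imwrite("pics/scene4.png",cv2.resize(f["color"][100:360,200:380,::-1],None,fx=2.3,fy=2.3,interpolation=cv2.INTER_CUBIC))
```

```text
5.4667 [ 0.58780317 -0.19531925  0.23649429] [-1.13031307 -0.25739732 -0.26227564]
```

View pics/scene4.png

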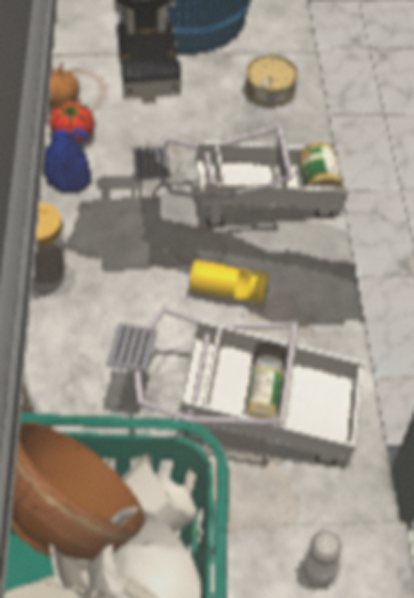

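The tin is in the tray (320,162) and its gate is back down behind it at the rest position. The spice gate is shut with the jar in place, the bystanders have not moved, and the gripper is clear.

```bash
python3 -c "
from plant import manip;print(manip.close_job())"
```

```text
the job is handed in; nothing more can be done
None
```

The tin is out of its dispenser and I handed the job in at about 5.5 s. I pressed the tin dispenser's paddle down about 37 mm with the closed fingertips, at roughly 4–5 N vertical and up to 6 N sideways. I held it there for about 0.8 s, then let it spring back and lifted the gripper clear.

**Last checks:** These were made by eye on the scene camera.
- The tin lies in the catch tray against the lip, with its gate shut behind it.
- The spice gate is shut with the jar behind it.
- The yellow look-alike, shaker, flat tin and jars look unmoved.
- The gripper is about 120 mm above the paddle, with close to zero wrist force.

**Less certain:**
- The two cameras put the paddle 5 mm apart sideways, well within its width. I aimed between the two.
- The press stopped about 5 mm short of the depth I commanded. That is close to the 36 mm at which the gate clears, but the tin did roll out.
- I did not measure the lever angles or the tin's final position numerically.

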